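# Switch the bottle-cap sorter to the blue tub

## Robot

A 7-joint arm with a two-finger parallel gripper is mounted at the origin on the work surface. World frame = base frame: x ahead of the robot, y to its left, z up, the work surface at z = 0. Lengths are in m, angles in rad, forces in N, time in s.
With the tool pointing down it reaches from about 0.425 to 0.925 m from the base axis. Payload 6.8 kg.
Tool frame: the origin (TCP) lies midway between the tips of the shut fingers; the grasp point (between the pads) lies 19 mm behind it; z points along the fingers, y is the line along which they close (so a half turn about z gives the same grasp; the last joint's range is limited). The gripper opens to 85 mm and grips with 20 to 120 N. Pads are 22 mm wide; open, the fingers measure 114 mm over their backs; the gripper's body (76 mm by 85 mm) begins 54 mm behind the grasp point. The pads swing forward as they close: fully open they stand 13 mm farther back than shut.
Start: joints at [-1.385, 0.477, 0.022, 1.555, -0.011, 1.109, -0.083], TCP at [0.195, 0.646, 0.231] pointing down, gripper open.
Joint ranges: [-2.96, 2.96], [-0.34, 2.1], [-1.41, 1.46], [0.24, 2.44], [-1.37, 4.51], [0.17, 1.92], [-2.96, 2.96]. Speed limits (rad/s): [2.39, 2.39, 3.14, 3.14, 3.14, 3.14, 3.14].

## Interface

Orientations are given as a rotation vector (axis times angle).
In Python, from bench import get_obs, grab_frame, camera_params, r gives the robot as it stands.
- The arm moves only by the shell command python3 -m jog 'ROWS' [FORCE]. ROWS is JSON, a list of rows, each an object of numbers: "rx", "ry", "rz": the turn, a rotation vector about the world's x, y, z scaled (see below); "x", "y", "z": the shift along the world's x, y, z scaled (see below); "jaw": the opening, from -1 (shut) to 1 (fully open). In form: [{"rx": .., "ry": .., "rz": .., "x": .., "y": .., "z": .., "jaw": ..}, ...]. A call has 1 to 8 rows; each row shifts and turns the commanded pose from where the row before left it; what a row does not reach is not made up. The controller multiplies each number of a shift by 60 mm and each number of a turn by 10 degrees. A row lasts 1/8 s, in which the tool goes at most 62.5 mm and 10.7 degrees, less where a joint would pass 70% of its speed; a pose out of reach is approached as far as the arm can. A call with a number of a shift or a turn outside -1 to 1 is refused whole. A call with a gripper value outside its range is refused whole. The fingers move at their own pace and stop on an object; FORCE is the grip in N (left out, the last holds). Time passes only in rows, so rows that do not move let the fingers close. It gives the time, the measured TCP pose, the force, the opening and the grip force at its end, in the units of the state.
- get_obs(): the state, without advancing time (a new reading comes with each control period).
- grab_frame(name): name is "side" or "top"; returns the picture (400x640x3 uint8, red, green, blue); there is no depth.
- camera_params(name): a dict with "fx", "fy", "cx", "cy" (pixels), "R" (3x3) and "t" (3): a world point X has camera coordinates R X + t. Camera axes: x right, y down, z forward; pixel columns grow to the right and rows downward; lengths in m; the calibration is good to about 2 mm. A picture is of the moment at which its call begins. camera_params takes no time and is no camera call.
- r.hand_in(): hands the job in; it is judged then, once.
The state is a dict: "clock": time; "joints": joint angles; "qvel": joint speeds; "tau": joint torques, N m; "tcp_pos": TCP position; "orientation": TCP orientation; "contact_force": force on the tool from outside, world axes, zero at the start; "moment": the same for the moment, N m; "grip_width": finger opening in m; "gripper_force": force on a finger pad.
Only numpy, scipy, OpenCV 4.12 (cv2) and the standard library are available. Lean on these libraries where they do the work, as an engineer would, in place of code of your own. Each camera call takes 0.05 s, during which the arm holds its last target. There are 200 camera calls.

## Task

The cap sorter on the scrap-store bench is set to feed the orange tub: with the fingertips, rock its yellow seesaw gate over its pivot so that it feeds the blue tub. Then gently push the purple bottle cap, and only that one, along the white feed deck and off its edge so that it slides down the gate into the blue tub. Nothing is to be picked up or pinched; leave the green cap on the deck and everything else where it is.

Things in the scene. Friction and masses are not known exactly. Their poses are not given: they have to be found in the camera images.
- sorter: The cap sorter, fixed on the bench: plywood base 210 x 560 mm, 12 mm thick. Origin on the bench top straight under the middle of the gate; sorter x points from the white feed deck towards the yellow gate (roughly away from the robot), y towards the orange tub, -y towards the blue tub, z up. All x, y below are in this frame. Caps, deck and gate are slippery.
- gate (a joint): Angle (rad) of the yellow seesaw gate about its pivot, which runs along x at y = 0, 137 mm above the bench. -0.42: against one stop, feeding the orange tub (starts there or nearly so); 0: level; +0.42: the other stop, feeding the blue tub. A weight makes it fall by itself to the nearer stop once past level; pressing the raised end down takes about 1 N.
- gate_blue_end (a point): Point on the gate's top face, on its centre line (x = 0), 100 mm from the pivot on the blue tub's side; moves with the gate. Raised about 44 mm above level at the start: press here to rock the gate.
- gate_orange_end (a point): The like point 100 mm from the pivot on the orange tub's side; low at the start. The gate plate is 80 mm along x, 230 mm along y, 6 mm thick, with a 27 mm lip along its far edge (x = 36 to 40 mm) and 13 mm lips on the near edge at both ends.
- gate_weight (a point): Centre of the red weight (36 mm disc) on the gate's steel mast, 74 mm over the pivot at x = 69 mm; leans towards the tub being fed.
- deck_edge (a point): Middle of the white feed deck's edge (x = -44 mm), on its top. Level, 166 mm above the bench, x -150 to -44, y -61 to 61 mm, open at both x ends; three 8 mm high, 6 mm thick rails along x at y = -57, 0, 57 make two 51 mm lanes centred on y = 28.5 and -28.5 mm. A cap pushed over the edge drops up to 45 mm onto the gate and slides down it by itself.
- cap_purple_mid (a point): Centre of the purple bottle cap (38 mm diameter, 18 mm high, about 20 g), lying flat on the feed deck in one of the two lanes, 76 to 96 mm behind the gate's middle line; centre 9 mm above the deck.
- cap_green_mid (a point): Centre of the green bottle cap, same size, in the other lane. To be left alone.
- blue_tub (a point): Centre of the inner floor of the blue tub (inside 116 x 116 mm), 17 mm above the bench; walls: 50 mm above the bench towards the gate, 72 mm at the sides, 102 mm at the far end. A fixed aluminium chute leads into it from the gate.
- orange_tub (a point): The same for the orange tub on the other side.
- cap_white: White bottle cap lying in the orange tub, origin at the middle of its underside. Bystander.
- cap_red: Red bottle cap lying in the orange tub, origin at the middle of its underside. Bystander.
- reel: Teal thread reel 36 x 50 mm high standing on the sorter's base beside the deck on the orange side, origin under its middle. Bystander.
- tape: Lime-green tape measure 65 x 35 x 60 mm standing on the sorter's base beside the deck on the blue side, origin under its middle. Bystander.
- jar: Glass jar with red lid, 72 mm wide, 110 mm high, on the bench just beyond the sorter's base, origin under its middle. Bystander.
- core: Upright cardboard core, 60 mm wide, 120 mm high, on the bench just beyond the sorter's base, origin under its middle. Bystander.
Mind the look-alikes: they are no part of the job. Of the things that look like the part that bears cap_purple_mid, the smallest one is meant.

How it is judged:
On the way, in this order (a step that is already met when the one before it is completed fails the run):
1. the gate is rocked over to the blue side while the purple cap still lies on the deck (value of joint gate above 0.33 rad and x of cap_purple_mid in the frame of sorter below -0.06 m and z of cap_purple_mid in the frame of sorter above 0.165 m), for 0.2 s.
2. the purple cap goes over the deck's edge onto the gate (x of cap_purple_mid in the frame of sorter between -0.04 and 0.045 m and y of cap_purple_mid in the frame of sorter between -0.12 and 0.08 m and z of cap_purple_mid in the frame of sorter above 0.09 m and value of joint gate above 0.25 rad).
3. the purple cap is in the blue tub (x of cap_purple_mid in the frame of sorter between -0.062 and 0.062 m and y of cap_purple_mid in the frame of sorter between -0.276 and -0.152 m and z of cap_purple_mid in the frame of sorter below 0.06 m), for 0.2 s.
At the end, for the whole second after the job is handed in: The purple cap lies at rest (under 20 mm/s) inside the blue tub, below its rim; the gate stands against its blue-side stop (joint above 0.33 rad); the green cap is within 15 mm of where it began on the deck (all of step 3 and linear speed of cap_purple below 0.02 m/s and value of joint gate above 0.33 rad and distance of cap_green_mid from where it was at the start of the episode below 0.015 m); the robot touches nothing.
It fails at once if the purple cap is lifted (more than 20 mm above its place on the deck) (height (world z) of cap_purple_mid above 0.195 m).
It fails at once if the purple cap is pinched or shoved hard (over 15 N from the fingers) (contact force between the fingers and cap_purple above 15 N).
It fails at once if the green cap is pushed away or lifted (moved more than 15 mm) (distance of cap_green_mid from where it was at the start of the episode above 0.015 m).
It fails at once if a bystander (reel, tape measure, jar, cardboard core or a cap in the orange tub) is moved more than 30 mm (distance of any of reel, tape, jar, core, cap_white, cap_red from where it was at the start of the episode above 0.03 m).
It also fails if it takes over 45 s, if anything falls off the work surface, if the arm or the gripper's body presses on something with over 40 N, if the wrist force passes 120 N, or if a joint passes its speed limit or range.

## Working session

There is one attempt and no reset: what is moved stays moved. The work goes in short steps, Python scripts to look and compute and a shell command to move; the robot and the scene stay as the last step left them, time stands still between calls to the robot, and variables do not carry over. Pictures are saved under pics/ and viewed, at most 10 in all, crops included, and the job is handed in when it is done.

```bash
mkdir -p pics; ls; python3 - <<'E'
from bench import get_obs, grab_frame, camera_params
import cv2
for n in("side","top"):
    cv2.imwrite(f"pics/{n}0.png",grab_frame(n)[:,:,::-1])
    c=camera_params(n);print(n,c)
o=get_obs();print(o)
E
```

```text
pics
side {'fx': 409.633680524373, 'fy': 409.633680524373, 'cx': 315.329441267258, 'cy': 200.24903193825904, 'R': array([[ 0.96870474, -0.24754177, -0.01828127],
       [-0.19381833, -0.7083433 , -0.67873723],
       [ 0.1550664 ,  0.66103922, -0.73415364]]), 't': array([-0.51931186,  0.23430191,  0.81478405])}
top {'fx': 509.54911803931924, 'fy': 509.54911803931924, 'cx': 318.17748067064275, 'cy': 198.14514217316093, 'R': array([[ 0.00917684, -0.99970793,  0.02235698],
       [-0.99288482, -0.01176419, -0.11849619],
       [ 0.11872459, -0.02111049, -0.99270278]]), 't': array([0.03022565, 0.57716985, 1.14388064])}
{'clock': 0.1, 'joints': array([-1.38511911,  0.47770789,  0.02233795,  1.55636006, -0.01151633,
        1.10931213, -0.08309848]), 'qvel': array([-0.00132277, -0.00135446, -0.00160968, -0.00455178,  0.00130434,
        0.00099886,  0.00170699]), 'tau': array([ 4.31990848e-03, -5.97753382e+01,  1.61379073e+00, -2.81953311e+01,
        1.28563185e-02,  5.05141856e-03,  8.53677768e-07]), 'tcp_pos': array([0.19530623, 0.6455598 , 0.23042609]), 'orientation': array([-4.59757368e-01, -3.10762662e+00,  2.59749672e-03]), 'contact_force': array([ 0.2373114 , -0.61897176,  0.8673781 ]), 'moment': array([ 0.01702025, -0.02145294,  0.00405668]), 'gripper_force': 0.0, 'grip_width': 0.08516725264876633}
```

View pics/side0.png

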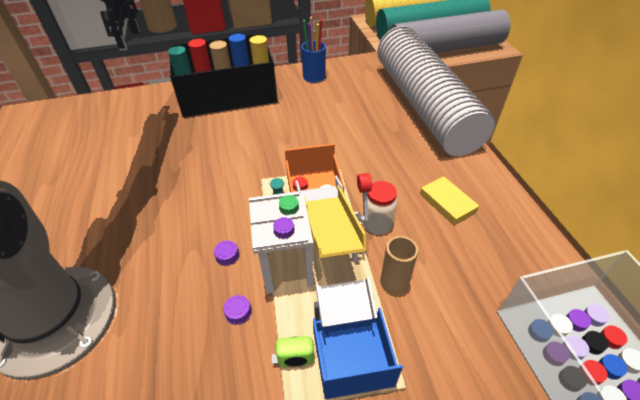

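View pics/top0.png

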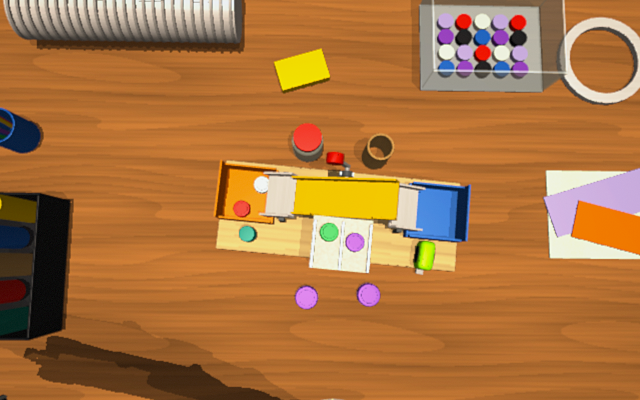

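The side view shows the deck at (250-310, 195-245), with the purple cap at (284,227) and the green cap at (289,203). In the top view, purple is at (355,242) and green at (329,232); two look-alike purple caps lie on the bench at (306,297) and (368,294). The gate spans (293-400, 180-217), with the red weight at (335,158), the blue tub on the right and the orange tub on the left.

```bash
cat > h.py <<'E'
import numpy as np, cv2
from bench import get_obs, grab_frame, camera_params
def ray(n,u,v):
    c=camera_params(n);R=np.array(c["R"]);t=np.array(c["t"])
    d=R.T@np.array([(u-c["cx"])/c["fx"],(v-c["cy"])/c["fy"],1]);return -R.T@t,d
def onz(n,u,v,z):
    o,d=ray(n,u,v);return o+d*(z-o[2])/d[2]
def proj(n,X):
    c=camera_params(n);p=np.array(c["R"])@np.array(X)+np.array(c["t"]);return p[:2]/p[2]*c["fx"]+[c["cx"],c["cy"]]
def blobs(im,h0,h1,box,smin=90,vmin=60,smax=255):
    h=cv2.cvtColor(im,cv2.COLOR_RGB2HSV);m=cv2.inRange(h,(h0,smin,vmin),(h1,smax,255))
    u0,u1,v0,v1=box;k=np.zeros_like(m);k[v0:v1,u0:u1]=m[v0:v1,u0:u1]
    cs=cv2.findContours(k,cv2.RETR_EXTERNAL,cv2.CHAIN_APPROX_NONE)[0];return max(cs,key=cv2.contourArea)
E
python3 - <<'E'
from h import *
t=cv2.imread("pics/top0.png")[:,:,::-1];s=cv2.imread("pics/side0.png")[:,:,::-1]
c=blobs(t,0,180,(300,385,205,285),0,150,60)
P=np.array([onz("top",u,v,.166)[:2] for u,v in c[:,0]],np.float32)
r=cv2.minAreaRect(P);print("deck",cv2.contourArea(c),r);print(cv2.boxPoints(r))
for n,im,bx in(("top",t,((340,372,230,256),(318,342,220,243))),("side",s,((270,298,215,240),(275,302,193,213)))):
    for col,b,h in(("purple",bx[0],(125,160)),("green",bx[1],(40,90))):
        c=blobs(im,*h,b);m=cv2.minEnclosingCircle(c);x,y,w,hh=cv2.boundingRect(c)
        print(n,col,m,x,y,w,hh,onz(n,*m[0],.175),onz(n,*m[0],.18))
for col,h,b in(("blue",(105,125),(400,480,175,250)),("orange",(5,15),(210,300,155,230)),("gate",(20,32),(285,410,170,225))):
    c=blobs(t,*h,b,150);print(col,cv2.minAreaRect(c),cv2.boxPoints(cv2.minAreaRect(c)).round().tolist())
E
```

```text
deck 3025.5 ((0.4693202078342438, -0.00751408189535141), (0.1225384995341301, 0.10681146383285522), 85.16493225097656)
[[ 0.4109403  -0.06406385]
 [ 0.51737165 -0.07306676]
 [ 0.5277001   0.04903569]
 [ 0.42126876  0.05803859]]
top purple ((354.3292541503906, 241.9146270751953), 9.203433990478516) 346 233 18 19 [ 0.4719851  -0.03439909  0.175     ] [ 0.47181488 -0.03393445  0.18      ]
top green ((328.6228942871094, 231.82960510253906), 9.2110595703125) 320 223 18 18 [0.49175651 0.01757923 0.175     ] [0.49149015 0.01779112 0.18      ]
side purple ((283.23809814453125, 226.95237731933594), 10.989787101745605) 274 217 20 21 [ 0.47117508 -0.03367101  0.175     ] [ 0.47074687 -0.03775262  0.18      ]
side green ((288.1944580078125, 203.97222900390625), 10.139925003051758) 279 195 19 18 [0.49119448 0.01874456 0.175     ] [0.49059149 0.01420533 0.18      ]
blue ((435.78717041015625, 211.62872314453125), (57.612648010253906, 54.82654571533203), 5.710593223571777) [[404.0, 236.0], [410.0, 181.0], [467.0, 187.0], [462.0, 242.0]]
orange ((254.5, 192.0), (74.0, 89.0), 90.0) [[210.0, 155.0], [299.0, 155.0], [299.0, 229.0], [210.0, 229.0]]
gate ((344.3501281738281, 196.92245483398438), (108.3179702758789, 41.78153610229492), 2.337306022644043) [[289.0, 216.0], [291.0, 174.0], [399.0, 178.0], [398.0, 220.0]]
```

```bash
python3 -m jog '[{"z":0.8,"jaw":-1},{"z":0.6,"jaw":-1},{"x":0.4,"y":-0.85,"rz":0.2,"jaw":-1},{"x":0.4,"y":-0.85,"rz":0.2,"jaw":-1},{"x":0.4,"y":-0.85,"rz":0.2,"jaw":-1},{"x":0.4,"y":-0.85,"rz":0.2,"jaw":-1},{"x":0.4,"y":-0.85,"rz":0.2,"jaw":-1},{"x":0.4,"y":-0.85,"rz":0.2,"jaw":-1}]' 20
```

```text
validation failed for argument at $[0]...
```

```bash
python3 -m jog '[{"x":0.4,"y":-0.85,"jaw":-1},{"x":0.4,"y":-0.85,"jaw":-1},{"x":0.4,"y":-0.85,"jaw":-1},{"x":0.4,"y":-0.85,"jaw":-1},{"x":0.4,"y":-0.85,"jaw":-1},{"x":0.4,"y":-0.85,"jaw":-1}]'
```

```text
validation failed for argument at $[0]...
```

```bash
python3 -m jog '[{"rx":0,"ry":0,"rz":0,"x":0,"y":0,"z":0.8,"jaw":-1},{"rx":0,"ry":0,"rz":0,"x":0,"y":0,"z":0.6,"jaw":-1},{"rx":0,"ry":0,"rz":0.2,"x":0.4,"y":-0.85,"z":0,"jaw":-1},{"rx":0,"ry":0,"rz":0.2,"x":0.4,"y":-0.85,"z":0,"jaw":-1},{"rx":0,"ry":0,"rz":0.2,"x":0.4,"y":-0.85,"z":0,"jaw":-1},{"rx":0,"ry":0,"rz":0.2,"x":0.4,"y":-0.85,"z":0,"jaw":-1},{"rx":0,"ry":0,"rz":0.2,"x":0.4,"y":-0.85,"z":0,"jaw":-1},{"rx":0,"ry":0,"rz":0.2,"x":0.4,"y":-0.85,"z":0,"jaw":-1}]' 20
```

```text
clock: 1.1
tcp_pos: [0.3399, 0.3381, 0.3151]
orientation: [-0.131, -3.139, 0.0]
contact_force: [1.2, 1.1, 0.1]
grip_width: -0.0002
gripper_force: 0.0
```

```bash
python3 -m jog '[{"rx":0,"ry":0,"rz":0,"x":0.4,"y":-0.85,"z":0,"jaw":-1},{"rx":0,"ry":0,"rz":0,"x":0.4,"y":-0.85,"z":0,"jaw":-1},{"rx":0,"ry":0,"rz":0,"x":0.4,"y":-0.85,"z":0,"jaw":-1},{"rx":0,"ry":0,"rz":0,"x":0.4,"y":-0.85,"z":0,"jaw":-1},{"rx":0,"ry":0,"rz":0,"x":0.4,"y":-0.85,"z":0,"jaw":-1},{"rx":0,"ry":0,"rz":0,"x":0.4,"y":-0.85,"z":0,"jaw":-1},{"rx":0,"ry":0,"rz":0,"x":0.5,"y":-0.8,"z":0,"jaw":-1},{"rx":0,"ry":0,"rz":0,"x":0.3,"y":-0.5,"z":0,"jaw":-1}]'
python3 - <<'E'
from h import *
for n in("side","top"): cv2.imwrite(f"pics/{n}1.png",grab_frame(n)[:,:,::-1])
print(get_obs()["tcp_pos"])
s=cv2.imread("pics/side1.png")[100:400,180:440];t=cv2.imread("pics/top1.png")[130:330,200:500]
s=cv2.resize(s,(390,450));t=cv2.resize(t,(400,267));t=cv2.copyMakeBorder(t,0,183,0,0,cv2.BORDER_CONSTANT)
cv2.imwrite("pics/c1.png",np.hstack([s,t]))
E
```

```text
clock: 2.1
tcp_pos: [0.532, -0.0468, 0.3152]
orientation: [0.137, 3.139, -0.001]
contact_force: [0.2, 1.3, 0.2]
grip_width: -0.0001
gripper_force: 0.0
[ 0.53223962 -0.04814212  0.31510319]
```

View pics/c1.png

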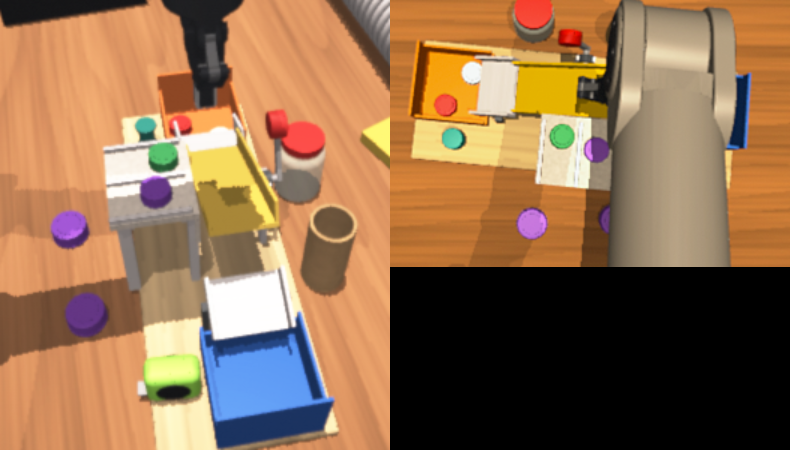

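The crop shows the tool high over the gate, the yellow gate with its blue end raised at crop (240,225), and both caps still on the deck. Next I move over the blue end, then press.

```bash
python3 -m jog '[{"rx":0,"ry":0,"rz":0,"x":0.43,"y":-0.7,"z":0,"jaw":-1},{"rx":0,"ry":0,"rz":0,"x":0,"y":-0.42,"z":0,"jaw":-1},{"rx":0,"ry":0,"rz":0,"x":0,"y":0,"z":-0.8,"jaw":-1},{"rx":0,"ry":0,"rz":0,"x":0,"y":0,"z":-0.7,"jaw":-1},{"rx":0,"ry":0,"rz":0,"x":0,"y":0,"z":-0.2,"jaw":-1},{"rx":0,"ry":0,"rz":0,"x":0,"y":0,"z":0,"jaw":-1}]'
```

```text
clock: 2.95
tcp_pos: [0.5572, -0.1105, 0.2134]
orientation: [-0.131, -3.138, -0.0]
contact_force: [0.0, 0.4, 1.0]
grip_width: 0.0001
gripper_force: 0.0
```

```bash
python3 -m jog '[{"rx":0,"ry":0,"rz":0,"x":0,"y":0,"z":-0.2,"jaw":-1},{"rx":0,"ry":0,"rz":0,"x":0,"y":0,"z":-0.2,"jaw":-1},{"rx":0,"ry":0,"rz":0,"x":0,"y":0,"z":-0.2,"jaw":-1},{"rx":0,"ry":0,"rz":0,"x":0,"y":0,"z":-0.2,"jaw":-1},{"rx":0,"ry":0,"rz":0,"x":0,"y":0,"z":-0.2,"jaw":-1},{"rx":0,"ry":0,"rz":0,"x":0,"y":0,"z":-0.2,"jaw":-1},{"rx":0,"ry":0,"rz":0,"x":0,"y":0,"z":-0.2,"jaw":-1},{"rx":0,"ry":0,"rz":0,"x":0,"y":0,"z":-0.1,"jaw":-1}]'
python3 - <<'E'
from h import *
cv2.imwrite("pics/c2.png",cv2.resize(grab_frame("side")[100:400,180:440,::-1],(520,600)))
E
```

```text
clock: 3.95
tcp_pos: [0.5568, -0.111, 0.1223]
orientation: [-0.132, -3.138, -0.0]
contact_force: [0.4, -0.5, 0.3]
grip_width: 0.0001
gripper_force: 0.0
```

View pics/c2.png

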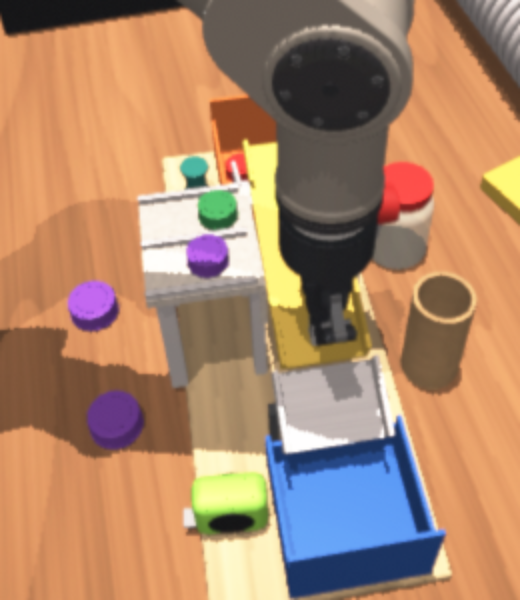

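The gate has rocked over: its blue end is now low at (320,350), and both caps are still on the deck. Next I lift and go behind the purple cap.

```bash
python3 -m jog '[{"rx":0,"ry":0,"rz":0,"x":0,"y":0,"z":0.8,"jaw":-1},{"rx":0,"ry":0,"rz":0,"x":0,"y":0,"z":1,"jaw":-1},{"rx":0,"ry":0,"rz":0,"x":-0.72,"y":0.44,"z":0.2,"jaw":-1},{"rx":0,"ry":0,"rz":0,"x":-0.72,"y":0.44,"z":0,"jaw":-1},{"rx":0,"ry":0,"rz":0,"x":-0.72,"y":0.44,"z":0,"jaw":-1},{"rx":0,"ry":0,"rz":0,"x":0,"y":0,"z":0,"jaw":-1},{"rx":0,"ry":0,"rz":0,"x":0,"y":0,"z":0,"jaw":-1}]'
python3 - <<'E'
from h import *
im=grab_frame("side");o=get_obs();print(o["tcp_pos"],o["orientation"],proj("side",o["tcp_pos"]))
c=blobs(im,125,160,(270,298,215,240));print(cv2.minEnclosingCircle(c))
cv2.imwrite("pics/c3.png",cv2.resize(im[100:400,180:440,::-1],(520,600)))
E
```

```text
clock: 4.88
tcp_pos: [0.4284, -0.032, 0.2439]
orientation: [0.132, 3.137, 0.001]
contact_force: [0.7, -0.2, 0.7]
grip_width: 0.0002
gripper_force: 0.0
[ 0.42875954 -0.03229913  0.24381917] [1.33404413e-01 3.13716623e+00 4.84451193e-05] [254.91032953 205.41679871]
((283.6290283203125, 227.3709716796875), 11.15377140045166)
```

View pics/c3.png

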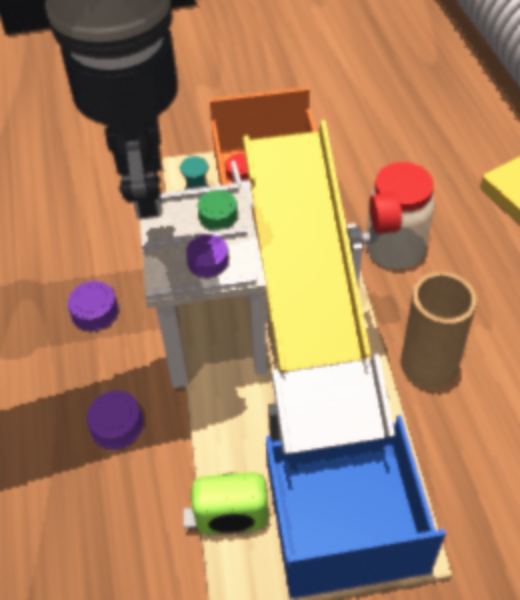

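The gate stays on the blue side with the tool clear of it. The tip is behind the purple cap, which is at crop (207,256). Next I descend behind it.

```bash
python3 -m jog '[{"rx":0,"ry":0,"rz":0,"x":-0.04,"y":0,"z":-0.4,"jaw":-1},{"rx":0,"ry":0,"rz":0,"x":0,"y":0,"z":-0.4,"jaw":-1},{"rx":0,"ry":0,"rz":0,"x":0,"y":0,"z":-0.3,"jaw":-1},{"rx":0,"ry":0,"rz":0,"x":0,"y":0,"z":-0.08,"jaw":-1},{"rx":0,"ry":0,"rz":0,"x":0,"y":0,"z":0,"jaw":-1},{"rx":0,"ry":0,"rz":0,"x":0,"y":0,"z":0,"jaw":-1}]'
python3 - <<'E'
from h import *
im=grab_frame("side");o=get_obs();print(o["tcp_pos"],o["contact_force"])
c=blobs(im,125,160,(270,298,215,240));print(cv2.minEnclosingCircle(c))
cv2.imwrite("pics/c4.png",cv2.resize(im[150:270,210:350,::-1],(700,600)))
E
```

```text
clock: 5.68
tcp_pos: [0.426, -0.0321, 0.1731]
orientation: [0.133, 3.138, 0.0]
contact_force: [0.2, 0.0, 0.3]
grip_width: 0.0002
gripper_force: 0.0
[ 0.42596856 -0.03198142  0.17316683] [-0.07398422 -0.18445328 -0.03807161]
((283.22222900390625, 227.22222900390625), 10.882753372192383)
```

View pics/c4.png

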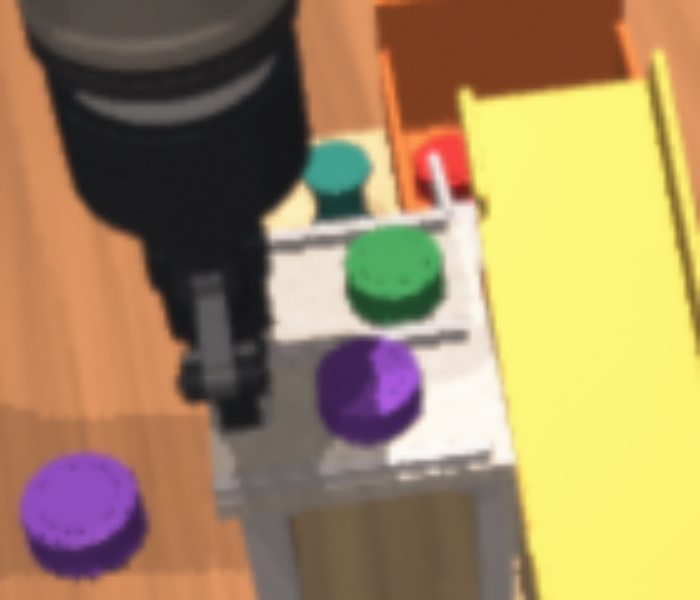

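The fingertips are at crop (238,415), in the lane behind the purple cap at (368,388), and clear of the green cap. Next I push gently along sorter x.

```bash
python3 -m jog '[{"rx":0,"ry":0,"rz":0,"x":0.13,"y":-0.01,"z":0,"jaw":-1},{"rx":0,"ry":0,"rz":0,"x":0.13,"y":-0.01,"z":0,"jaw":-1},{"rx":0,"ry":0,"rz":0,"x":0.13,"y":-0.01,"z":0,"jaw":-1},{"rx":0,"ry":0,"rz":0,"x":0.13,"y":-0.01,"z":0,"jaw":-1},{"rx":0,"ry":0,"rz":0,"x":0.13,"y":-0.01,"z":0,"jaw":-1},{"rx":0,"ry":0,"rz":0,"x":0.13,"y":-0.01,"z":0,"jaw":-1},{"rx":0,"ry":0,"rz":0,"x":0.13,"y":-0.01,"z":0,"jaw":-1}]'
python3 - <<'E'
from h import *
im=grab_frame("side");o=get_obs();print(o["tcp_pos"],o["contact_force"])
cv2.imwrite("pics/c5.png",cv2.resize(im[150:270,210:350,::-1],(700,600)))
E
```

```text
clock: 6.6
tcp_pos: [0.4804, -0.0361, 0.1725]
orientation: [-0.132, -3.139, 0.0]
contact_force: [0.0, 0.2, 1.1]
grip_width: -0.0002
gripper_force: 0.0
[ 0.48148116 -0.03612469  0.17266037] [ 1.47645849 -0.23306522  0.32829244]
```

View pics/c5.png

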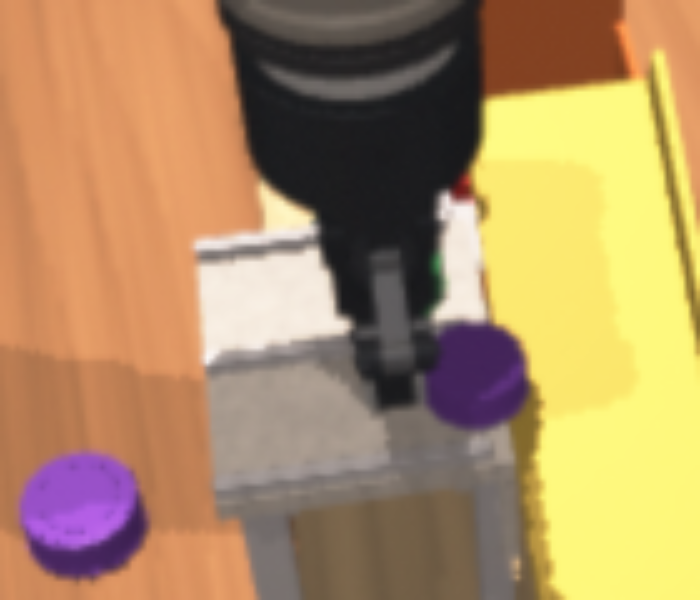

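The cap at (477,375) overhangs the deck edge in front of the fingers. I keep pushing.

```bash
python3 -m jog '[{"rx":0,"ry":0,"rz":0,"x":0.13,"y":-0.01,"z":0,"jaw":-1},{"rx":0,"ry":0,"rz":0,"x":0.13,"y":-0.01,"z":0,"jaw":-1},{"rx":0,"ry":0,"rz":0,"x":0.13,"y":-0.01,"z":0,"jaw":-1},{"rx":0,"ry":0,"rz":0,"x":0.06,"y":-0.01,"z":0,"jaw":-1},{"rx":0,"ry":0,"rz":0,"x":0,"y":0,"z":0,"jaw":-1},{"rx":0,"ry":0,"rz":0,"x":0,"y":0,"z":0,"jaw":-1},{"rx":0,"ry":0,"rz":0,"x":0,"y":0,"z":0,"jaw":-1},{"rx":0,"ry":0,"rz":0,"x":0,"y":0,"z":0,"jaw":-1}]'
python3 - <<'E'
from h import *
im=grab_frame("side");o=get_obs();print(o["tcp_pos"],o["contact_force"])
cv2.imwrite("pics/c6.png",cv2.resize(im[150:390,210:410,::-1],(500,600)))
E
```

```text
clock: 7.65
tcp_pos: [0.5067, -0.0385, 0.1725]
orientation: [-0.132, -3.139, -0.0]
contact_force: [0.0, 0.4, 0.2]
grip_width: 0.0001
gripper_force: 0.0
[ 0.50677503 -0.03844664  0.17253993] [0.11780206 0.18279896 0.35115694]
```

View pics/c6.png

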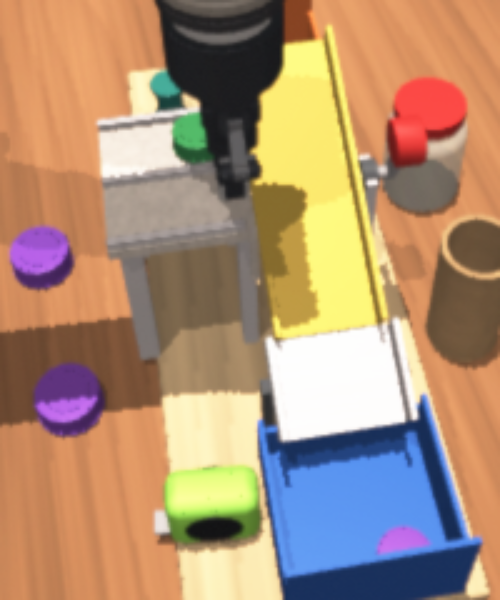

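The purple cap is in the blue tub at (405,540), the gate is on its blue side, and the green cap is still in place. Next I lift straight up, check, and hand in.

```bash
python3 -m jog '[{"rx":0,"ry":0,"rz":0,"x":0,"y":0,"z":0.4,"jaw":-1},{"rx":0,"ry":0,"rz":0,"x":0,"y":0,"z":0.8,"jaw":-1},{"rx":0,"ry":0,"rz":0,"x":0,"y":0,"z":0.8,"jaw":-1},{"rx":0,"ry":0,"rz":0,"x":0,"y":0,"z":0,"jaw":-1},{"rx":0,"ry":0,"rz":0,"x":0,"y":0,"z":0,"jaw":-1},{"rx":0,"ry":0,"rz":0,"x":0,"y":0,"z":0,"jaw":-1}]'
python3 - <<'E'
from h import *
from bench import r
for i in range(2):
    im=grab_frame("side");c=blobs(im,125,160,(330,400,330,385));print(cv2.minEnclosingCircle(c))
g=cv2.minEnclosingCircle(blobs(im,40,90,(275,302,193,213)));print("green",g)
y=blobs(im,20,32,(300,370,180,300),150);print("gate",cv2.boundingRect(y))
print(r.hand_in())
E
```

```text
clock: 8.45
tcp_pos: [0.506, -0.0384, 0.2912]
orientation: [-0.132, -3.136, 0.001]
contact_force: [0.2, 0.3, -0.3]
grip_width: 0.0002
gripper_force: 0.0
((371.0, 368.5), 10.30786418914795)
((371.0, 368.5), 10.30786418914795)
green ((288.5, 204.0), 10.404426574707031)
gate (311, 224, 31, 61)
the job is handed in; nothing more can be done
None
```

I rocked the gate to the blue side and pushed the purple cap off the deck into the blue tub, where it lies at rest; the green cap hasn't moved, and I handed the job in at about 8.5 s with the arm clear (hand-in returned no verdict).

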